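# Set the weld-heat lever by clicks

## Task

Two selector boxes are screwed to the bench: work the one whose lever carries a round knob. With the fingertips push its lever all the way back to its home end (the right-hand end, seen from the robot) and let it rest there a moment, then push it gently out again, counting the clicks, and leave it sitting in the third click without ever running past it. Only push: do not pinch the lever or shove it hard, and leave the lever with the flat paddle and all the loose things on the bench as they are.

Things in the scene. Friction and masses are not known exactly. Their poses are not given: they have to be found in the camera images.
- heat_unit: the selector box to work, fixed to the bench: grey housing 60 x 156 mm on a steel foot plate 86 x 170 mm, aluminium top plate at 47.5 mm height; origin at the middle of its underside, z up. Its slot runs along the box's own y axis; the home end is at its -y end and the lever slides out towards its +y. Seen from the robot, +y is the left end (box turned at most about 0.4 rad)
- heat_unit_knob (a point): centre of the lever's upright round knob, black plastic, 24 mm diameter, 32 mm tall (60 to 92 mm above the bench), on a 10 mm stem from the slot; 76 mm above the bench; moves with the lever along the box's y axis, at box y = -45 mm + lever value
- heat_lever (a joint): travel of the round-knob lever along its box's +y, m: 0 in the home click at the -y end (rigid stop at -0.002), then five clicks 18 mm apart at 0.018, 0.036, 0.054 (the third), 0.072 and 0.090. A sprung roller draws the lever into the nearest click; pushing from one click over the crest (half-way) takes 5 to 6 N, after which it snaps forward ahead of the finger and centres itself. It starts in or near the first or second click
- time_unit: the other, equal selector box, fixed to the bench, same axes; not to be worked
- time_unit_knob (a point): centre of its lever's flat upright black paddle, 34 mm across, 9 mm thick, 32 mm tall, 76 mm above the bench; this lever slides smoothly without clicks and must stay where it is
- screwdriver: loose screwdriver 200 x 35 x 30 mm lying between the boxes, pointing away from the robot; origin under its middle
- tape_roll: loose roll of tape lying flat, 86 mm diameter, 20 mm high; origin under its centre
- caliper: loose caliper lying flat behind the boxes, 60 x 210 x 17 mm; origin under its middle
- rotor: loose copper rotor disc, 70 mm diameter, 29 mm high, lying flat behind the boxes; origin under its centre
- electrode: loose copper electrode standing upright, 18 mm diameter, 50 mm high, behind the boxes; origin under its centre

How it is judged (in metres and radians):
On the way, in this order (a step that is already met when the one before it is completed fails the run):
1. the round-knob lever is fully home (value of joint heat_lever below 0.004 m), for 0.2 s.
2. the lever has been pushed out to the third click (value of joint heat_lever between 0.05 and 0.058 m), for 0.2 s.
At the end, for the whole second after the job is handed in: the round-knob lever, after having been home, sits in its third click (0.054 m from home, within 4 mm) with nothing touching it, and the paddle lever is where it was (within 6 mm) (all of step 2 and distance of time_unit_knob from where it was at the start of the episode below 0.006 m).
It fails at once if the lever ran past the third click (value of joint heat_lever above 0.062 m).
It fails at once if the lever was pinched or shoved hard (over 30 N) (contact force between any of the fingers, the arm and heat_unit above 30 N).
It fails at once if the paddle lever was moved (distance of time_unit_knob from where it was at the start of the episode above 0.006 m).
It fails at once if a loose thing was moved or lifted (distance of any of screwdriver, tape_roll, caliper, rotor, electrode from where it was at the start of the episode above 0.02 m).
It also fails if it takes over 61 s, if anything falls off the work surface, if the arm or the gripper's body presses on something with over 40 N, if the wrist force passes 120 N, or if a joint passes its speed limit or range.

## Robot

A 6-joint arm with a two-finger parallel gripper is mounted at the origin on a cart in front of the work surface, level with it; the furniture and walls round the work are solid. World frame = base frame: x ahead of the robot, y to its left, z up, the work surface at z = 0. Lengths are in mm, angles in rad, forces in N, time in s.
With the tool pointing down it reaches from about 350 to 975 mm from the base axis. Payload 7.1 kg.
Tool frame: the origin (TCP) lies at the very end of the fingers, on their centre line; the grasp point (between the pads) lies ctrl.hold_point_z behind it (ctrl.hold_point_z is the distance from the TCP to the grasp point, in mm); z points along the fingers, y is the line along which they close (so a half turn about z gives the same grasp; the last joint's range is limited). The gripper opens to 88 mm and grips with 3 to 60 N. Pads are 20 mm wide; open, the fingers measure 115 mm over their backs; the gripper's body (75 mm by 178 mm) begins 61 mm behind the grasp point.
Start: joints at [-1.24, 0.423, 1.63, -0, 1.089, -0.019], TCP at [214.21, -587.127, 222.675] pointing down, gripper open.
Joint ranges: [-3, 3], [-0.9, 2.11], [0.09, 2.58], [-1.31, 4.45], [0.11, 2.69], [-2.54, 2.54]. Speed limits (rad/s): [2.39, 2.39, 3.01, 3.14, 3.14, 3.14].

## Interface

Orientations are given as a rotation vector (axis times angle).
In Python, from workcell import ctrl gives the robot as it stands. The module is installed in compiled form; this text tells all that it offers.
- The arm moves only by the shell command python3 -m creep 'ROWS'. ROWS is JSON, a list of rows, each an object with "translation": the shift along the tool's x, y, z in mm, a list of three; "angular": the turn, a rotation vector about the tool's x, y, z in rad, a list of three; "jaw": the opening, from 0 (shut) to 1 (fully open). A call has exactly 8 rows; each row is the pose to reach, as a shift and turn from the pose commanded when the call began, along the tool's axes at that moment; what a row does not reach only later rows make up. A row lasts 1/8 s, in which the tool goes at most 62.5 mm and 10.7 degrees, less where a joint would pass 70% of its speed; a pose out of reach is approached as far as the arm can. A call with a gripper value outside its range is refused whole. The fingers move at their own pace and stop on an object; the grip force is fixed at half the most. Time passes only in rows, so rows that repeat a pose let the fingers close, or fill a call up. It gives the time, the measured TCP pose, the force, the opening and the grip force at its end, in the units of the state.
- ctrl.get_obs(): the state, without advancing time (a new reading comes with each control period).
- ctrl.get_image(name): name is "scene" or "top" or "wrist"; returns the picture (480x640x3 uint8, red, green, blue); there is no depth.
- ctrl.camera_info(name): a dict with "camera_matrix" (3x3 intrinsics, pixels), "world_from_camera" (4x4, takes a point from camera to world coordinates). Camera axes: x right, y up, looking along -z (the intrinsics and any distortion apply to the point x, -y, -z); pixel columns grow to the right and rows downward; lengths in mm; the calibration is good to about 2 mm. A picture is of the moment at which its call begins: read the wrist's pose just before it. camera_info takes no time and is no camera call; for the wrist camera it gives the pose at the moment of the call.
- ctrl.close_job(): hands the job in; it is judged then, once.
Trained networks look in the newest picture that a camera, given by its name, has taken for a name from the list of things; names that differ only in an ending like _2 or _b are one class to them, and where a whole thing is asked for, a point or a joint stands for the part that bears it (a point fixed in the world has none). Each returns a list of dicts, best first, with "score" (0 to 1); they miss things now and then, are a little off and sometimes report something else, mostly with a low value. They report only what shows in the picture. A call takes as long as a camera call.
- ctrl.look_for(camera, label): "rect" ([left, top, right, bottom] in pixels, round what is visible of it).
The state is a dict: "t": time; "qpos": joint angles; "qvel": joint speeds; "joint_torque": joint torques, N m; "ee_pos": TCP position; "orientation": TCP orientation; "ft_force": force on the tool from outside, world axes, zero at the start; "moment": the same for the moment, N m; "width": finger opening in mm; "grasp_force": force on a finger pad.
Only numpy, scipy, OpenCV 4.12 (cv2) and the standard library are available. Lean on these libraries where they do the work, as an engineer would, in place of code of your own. Each camera call takes 0.05 s, during which the arm holds its last target. There are 200 camera calls.

## Working session

There is one attempt and no reset: what is moved stays moved. The work goes in short steps, Python scripts to look and compute and a shell command to move; the robot and the scene stay as the last step left them, time stands still between calls to the robot, and variables do not carry over. Pictures are saved under pics/ and viewed, at most 10 in all, crops included, and the job is handed in when it is done.

```bash
mkdir -p pics
python3 - <<'E'
from workcell import ctrl
import cv2,numpy as np
np.set_printoptions(precision=4,suppress=True)
o=ctrl.get_obs();print({k:np.round(o[k],3) for k in ('t','ee_pos','orientation','ft_force','width')},ctrl.hold_point_z)
for c in('top','scene'):
    cv2.imwrite(f'pics/{c}0.png',ctrl.get_image(c)[:,:,::-1]); i=ctrl.camera_info(c);print(c,i)
    for n in('heat_unit','heat_unit_knob','time_unit','time_unit_knob'):
        print(n,[(np.round(d['rect']),round(d['score'],2)) for d in ctrl.look_for(c,n)[:2]])
E
```

```text
{'t': np.float64(0.0), 'ee_pos': array([ 214.02 , -586.616,  221.897]), 'orientation': array([-3.092, -0.546,  0.   ]), 'ft_force': array([ 0.765, -0.447,  0.564]), 'width': np.float64(87.864)} 18.700000000000003
top {'camera_matrix': array([[585.0918,   0.    , 315.1575],
       [  0.    , 585.0918, 237.3209],
       [  0.    ,   0.    ,   1.    ]]), 'world_from_camera': array([[   0.0261,    0.9822,   -0.1858,  362.399 ],
       [  -0.9997,    0.0256,   -0.0055,   68.2489],
       [  -0.0007,    0.1859,    0.9826, 1190.8232],
       [   0.    ,    0.    ,    0.    ,    1.    ]])}
heat_unit []
heat_unit_knob []
time_unit [(array([377., 270., 463., 315.]), 0.59), (array([416., 278., 435., 297.]), 0.35)]
time_unit_knob [(array([416., 277., 434., 297.]), 0.58)]
scene {'camera_matrix': array([[541.4616,   0.    , 307.6955],
       [  0.    , 541.4616, 232.6445],
       [  0.    ,   0.    ,   1.    ]]), 'world_from_camera': array([[ -0.7609,   0.2563,  -0.5961, -78.046 ],
       [ -0.6488,  -0.3191,   0.6909, 818.3554],
       [ -0.0131,   0.9124,   0.4091, 513.9976],
       [  0.    ,   0.    ,   0.    ,   1.    ]])}
heat_unit [(array([261., 237., 321., 320.]), 0.7)]
heat_unit_knob [(array([282., 241., 293., 264.]), 0.5)]
time_unit [(array([360., 205., 437., 260.]), 0.7)]
time_unit_knob [(array([390., 203., 411., 222.]), 0.52)]
```

View pics/top0.png

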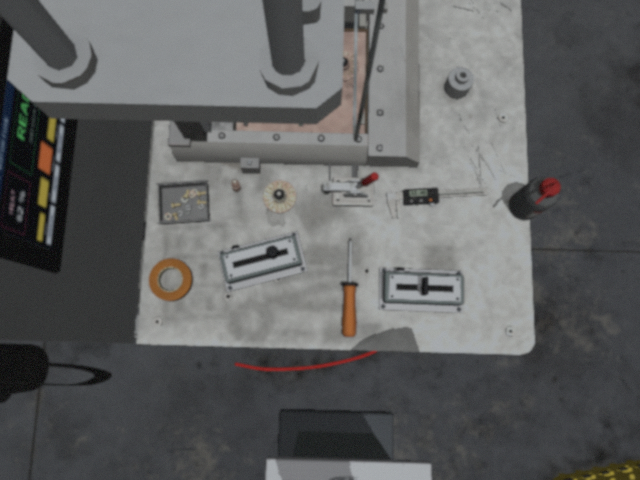

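View pics/scene0.png

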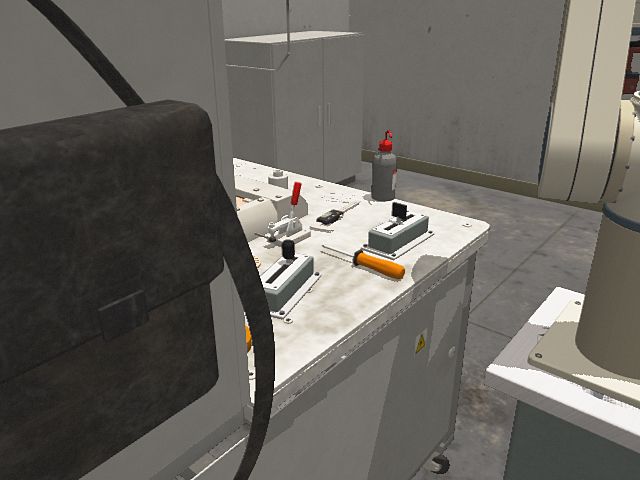

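The top picture shows the round-knob box on the left (about 262,260, knob at 273,252). The paddle box is on the right (about 424,288), with the screwdriver between them at 349,290. The scene view confirms the round knob at (288,250) and the paddle at (400,211).

```bash
cat > h.py <<'E'
from workcell import ctrl
import cv2,numpy as np
np.set_printoptions(precision=3,suppress=True)
def ray(c,px,z,i=None):
    i=i or ctrl.camera_info(c);K=i['camera_matrix'];T=i['world_from_camera']
    d=np.linalg.inv(K)@[px[0],px[1],1];d=T[:3,:3]@[d[0],-d[1],-d[2]];o=T[:3,3]
    return o+d*(z-o[2])/d[2]
def proj(c,p,i=None):
    i=i or ctrl.camera_info(c);K=i['camera_matrix'];T=i['world_from_camera']
    q=T[:3,:3].T@(np.array(p)-T[:3,3]);u=K@[q[0],-q[1],-q[2]];return u[:2]/u[2]
def st():
    o=ctrl.get_obs();print({k:np.round(o[k],2) for k in('t','ee_pos','orientation','ft_force','width')});return o
E
python3 - <<'E'
from h import *
im=cv2.imread('pics/top0.png')[215:305,205:325]
cv2.imwrite('pics/crop1.png',cv2.resize(im,None,fx=6,fy=6,interpolation=cv2.INTER_CUBIC))
print(ray('top',(272.5,252),92),ray('scene',(288,252.5),76))
E
```

```text
[539.696 154.835  92.   ] [530.729 168.811  76.   ]
```

View pics/crop1.png

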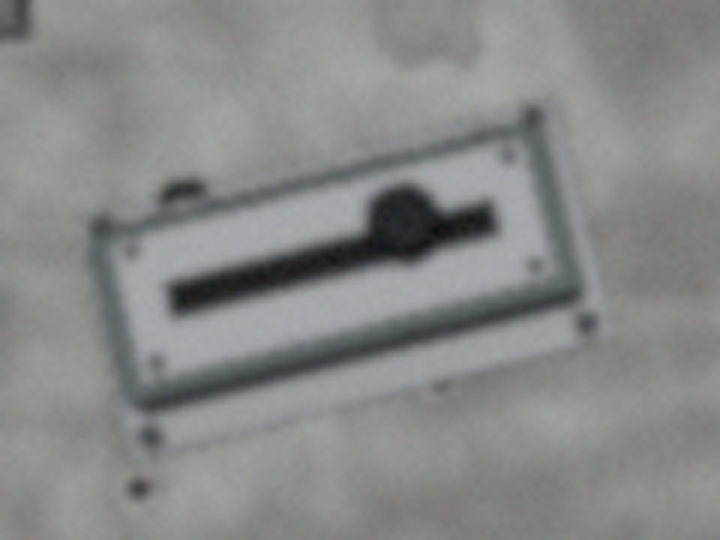

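The crop shows the plate screws at crop pixels (131,250), (508,156), (535,265) and (156,362). The slot runs from (172,298) to (495,218), and the knob top is near (403,219).

Run:
```python
from h import *
f=lambda u,v:(205+(u+.5)/6-.5,215+(v+.5)/6-.5)
S=[ray('top',f(*p),47.5) for p in((131,250),(508,156),(535,265),(156,362))]
c=np.mean(S,0);a=S[0]+S[3]-S[1]-S[2];yaw=np.arctan2(-a[0],a[1])
print('S',np.array(S),'c',c,'yaw',yaw)
L,R=[ray('top',f(*p),47.5) for p in((172,298),(495,218))];d=L-R;print('slot mid',(L+R)/2,'len',np.linalg.norm(d),np.arctan2(-d[0],d[1]))
R2=np.array([[np.cos(yaw),np.sin(yaw)],[-np.sin(yaw),np.cos(yaw)]])
k=ray('top',f(401,218),92);print('knob',k,'box',R2@(k-c)[:2])
for z,b in((60,0),(76,0)):
  k=ray('top',f(405,225),z);print(z,R2@(k-c)[:2])
for n in('screwdriver','tape_roll','caliper','rotor','electrode'):
  r=[(np.round(d['rect']),round(d['score'],2)) for d in ctrl.look_for('top',n)[:1]]
  if r: b=r[0][0];print(n,r,ray('top',b[:2],10),ray('top',b[2:],10))
o=st();from scipy.spatial.transform import Rotation as Ro
print(Ro.from_rotvec(o['orientation']).as_matrix())
```

```text
S [[536.    249.079  47.5  ]
 [570.702 125.985  47.5  ]
 [534.474 115.846  47.5  ]
 [499.148 238.877  47.5  ]] c [535.081 182.447  47.5  ] yaw 0.2771951739214502
slot mid [535.106 182.15   47.5  ] len 109.20989892920714 0.2724518483591124
knob [541.73  156.979  92.   ] box [ -0.575 -26.315]
60 [  2.581 -25.979]
76 [ -0.248 -26.497]
screwdriver [(array([343., 238., 356., 340.]), 0.74)] [585.796  17.724  10.   ] [380.175 -11.678  10.   ]
tape_roll [(array([145., 259., 195., 301.]), 0.87)] [531.7   420.762  10.   ] [449.031 313.281  10.   ]
caliper [(array([387., 185., 487., 218.]), 0.68)] [700.84  -72.215  10.   ] [ 635.586 -279.01    10.   ]
rotor [(array([266., 182., 297., 214.]), 0.64)] [700.772 180.775  10.   ] [633.856 113.767  10.   ]
electrode [(array([232., 181., 243., 193.]), 0.53)] [701.093 251.984  10.   ] [675.789 227.702  10.   ]
{'t': np.float64(0.75), 'ee_pos': array([ 214.25, -587.11,  222.72]), 'orientation': array([3.09, 0.55, 0.  ]), 'ft_force': array([-0.31, -0.13, -0.79]), 'width': np.float64(87.87)}
[[ 0.939  0.343  0.   ]
 [ 0.343 -0.939 -0.   ]
 [ 0.     0.    -1.   ]]
```

```bash
python3 -m creep '[{"translation":[35,-37,0],"angular":[0,0,0],"jaw":1},{"translation":[70,-73,0],"angular":[0,0,0],"jaw":1},{"translation":[106,-110,0],"angular":[0,0,0],"jaw":1},{"translation":[141,-147,0],"angular":[0,0,0],"jaw":1},{"translation":[176,-183,0],"angular":[0,0,0],"jaw":1},{"translation":[211,-220,0],"angular":[0,0,0],"jaw":1},{"translation":[246,-256,0],"angular":[0,0,0],"jaw":1},{"translation":[281,-293,0],"angular":[0,0,0],"jaw":1}]'
python3 -m creep '[{"translation":[35,-37,0],"angular":[0,0,0.02],"jaw":1},{"translation":[70,-73,0],"angular":[0,0,0.04],"jaw":1},{"translation":[106,-110,0],"angular":[0,0,0.06],"jaw":1},{"translation":[141,-147,0],"angular":[0,0,0.075],"jaw":1},{"translation":[176,-183,0],"angular":[0,0,0.075],"jaw":1},{"translation":[211,-220,0],"angular":[0,0,0.075],"jaw":1},{"translation":[246,-256,0],"angular":[0,0,0.075],"jaw":1},{"translation":[281,-293,0],"angular":[0,0,0.075],"jaw":1}]'
python3 - <<'E'
from h import *
im=ctrl.get_image('wrist');i=ctrl.camera_info('wrist');cv2.imwrite('pics/w1.png',im[:,:,::-1]);o=st();print(i,o['qpos'])
for n in('heat_unit','heat_unit_knob'):
  for d in ctrl.look_for('wrist',n)[:2]: print(n,d)
np.save('w1.npy',i,allow_pickle=True)
E
```

```text
t: 1.75
ee_pos: [378.4, -214.2, 223.0]
orientation: [3.093, 0.546, 0.001]
ft_force: [1.6, -0.0, -0.4]
width: 88.0
grasp_force: 0.0
t: 2.75
ee_pos: [541.9, 157.7, 222.9]
orientation: [3.112, 0.431, 0.001]
ft_force: [0.7, 0.4, 1.1]
width: 87.7
grasp_force: 0.0
{'t': np.float64(2.8), 'ee_pos': array([544.56, 162.37, 223.24]), 'orientation': array([-3.11, -0.43, -0.01]), 'ft_force': array([2.68, 3.37, 0.7 ]), 'width': np.float64(87.88)}
{'camera_matrix': array([[350.547,   0.   , 314.642],
       [  0.   , 350.547, 243.681],
       [  0.   ,   0.   ,   1.   ]]), 'world_from_camera': array([[  0.273,   0.923,   0.271, 619.559],
       [ -0.962,   0.263,   0.075, 182.612],
       [ -0.002,  -0.281,   0.96 , 385.306],
       [  0.   ,   0.   ,   0.   ,   1.   ]])} [0.268 0.338 1.76  0.002 1.04  1.561]
heat_unit {'rect': [209.8, 172.6, 373.6, 252.4], 'score': 0.71}
heat_unit_knob {'rect': [302.2, 215.2, 328.7, 244.8], 'score': 0.9}
```

View pics/w1.png

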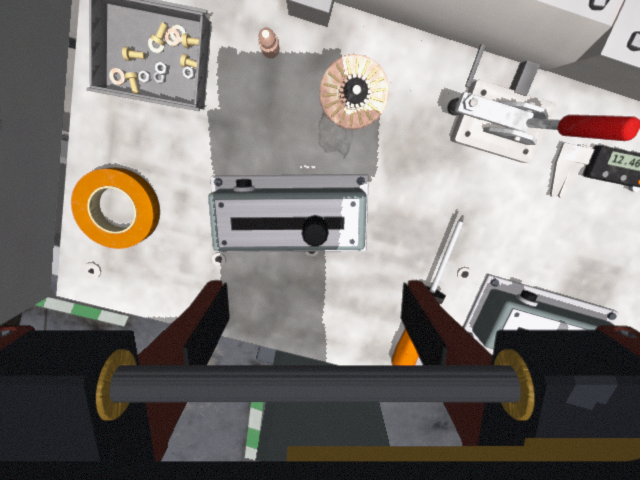

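The wrist view shows the box between the fingers at (288,215) and aligned with the image rows. The knob is at (315,231). The arm was still settling when it was taken, so I'll re-measure at rest.

Run:
```python
from h import *
ctrl.get_image('wrist');ctrl.get_image('wrist');ctrl.get_image('wrist')
o=st();i=ctrl.camera_info('wrist');im=ctrl.get_image('wrist');st()
np.save('w2.npy',i,allow_pickle=True)
c=im[165:275,195:385,::-1];cv2.imwrite('pics/w2.png',cv2.resize(c,None,fx=4,fy=4,interpolation=cv2.INTER_CUBIC))
for d in ctrl.look_for('wrist','heat_unit_knob')[:2]: print(d)
```

```text
{'t': np.float64(3.05), 'ee_pos': array([540.7 , 155.13, 222.48]), 'orientation': array([ 3.11,  0.43, -0.  ]), 'ft_force': array([ 0.21, -0.02, -0.95]), 'width': np.float64(87.89)}
{'t': np.float64(3.1), 'ee_pos': array([540.79, 154.94, 222.6 ]), 'orientation': array([ 3.11,  0.43, -0.  ]), 'ft_force': array([-0.2 ,  0.15,  0.07]), 'width': np.float64(87.63)}
{'rect': [297.8, 212.7, 327.2, 244.5], 'score': 0.6}
```

View pics/w2.png

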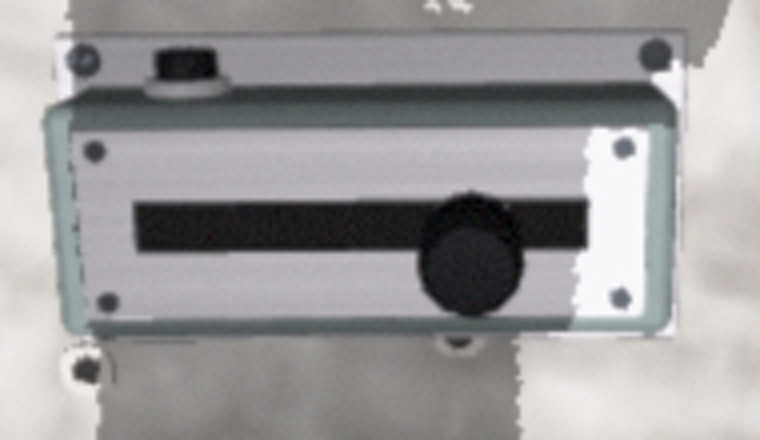

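The close view shows the screws at crop pixels (94,150), (624,148), (621,298) and (108,302), and the knob top near (470,268).

Run:
```python
from h import *
i=np.load('w2.npy',allow_pickle=True).item()
f=lambda u,v:(195+(u+.5)/4-.5,165+(v+.5)/4-.5)
S=[ray('w',f(*p),47.5,i) for p in((94,150),(624,148),(621,298),(108,302))]
c=np.mean(S,0);a=S[0]+S[3]-S[1]-S[2];yaw=np.arctan2(-a[0],a[1])
print('c',c,'yaw',yaw)
L,R=[ray('w',f(*p),47.5,i) for p in((135,226),(588,226))];d=L-R;print('slot mid',(L+R)/2,'len',np.linalg.norm(d),np.arctan2(-d[0],d[1]))
R2=np.array([[np.cos(yaw),np.sin(yaw)],[-np.sin(yaw),np.cos(yaw)]])
k=ray('w',f(470,268),92,i);print('knob',k,'box',R2@(k-c)[:2])
print('tcp box',R2@(np.array([540.8,155,0])-c)[:2])
```

```text
c [534.209 182.829  47.5  ] yaw 0.2804129832127457
slot mid [534.119 182.86   47.5  ] len 111.35855672173392 0.27445890401217027
knob [542.362 157.161  92.   ] box [  0.731 -26.922]
tcp box [ -1.368 -28.566]
```

```bash
python3 -m creep '[{"translation":[0,0,25],"angular":[0,0,0],"jaw":1},{"translation":[1,0,50],"angular":[0,0,0],"jaw":1},{"translation":[1,0,75],"angular":[0,0,0],"jaw":1},{"translation":[1,0,100],"angular":[0,0,0],"jaw":1},{"translation":[1,0,125],"angular":[0,0,0],"jaw":1},{"translation":[1,0,145],"angular":[0,0,0],"jaw":1},{"translation":[1,0,156],"angular":[0,0,0],"jaw":1},{"translation":[1,0,156],"angular":[0,0,0],"jaw":1}]'
python3 - <<'E'
from h import *
o=st();i=ctrl.camera_info('wrist');im=ctrl.get_image('wrist');cv2.imwrite('pics/w3.png',im[:,:,::-1])
for d in ctrl.look_for('wrist','heat_unit_knob')[:2]: print(d)
c=np.array([534.2,182.8]);y=.278;R2=np.array([[np.cos(y),np.sin(y)],[-np.sin(y),np.cos(y)]]);print(R2@(o['ee_pos'][:2]-c))
for v in (0,18,36,54):
  b=c+R2.T@[0,-45+v];print(v,proj('w',[*b,92],i),proj('w',[*b,76],i))
E
```

```text
t: 4.15
ee_pos: [541.9, 155.6, 66.4]
orientation: [3.112, 0.429, -0.002]
ft_force: [0.3, 0.3, -0.2]
width: 87.5
grasp_force: 0.0
{'t': np.float64(4.15), 'ee_pos': array([541.94, 155.59,  66.36]), 'orientation': array([ 3.11,  0.43, -0.  ]), 'ft_force': array([ 0.32,  0.26, -0.17]), 'width': np.float64(87.48)}
{'rect': [286.4, 274.1, 337.3, 345.1], 'score': 0.77}
[ -0.029 -28.291]
0 [351.468 326.889] [348.111 309.752]
18 [310.17  327.035] [310.579 309.888]
36 [268.884 327.182] [273.057 310.023]
54 [227.61  327.328] [235.545 310.159]
```

View pics/w3.png

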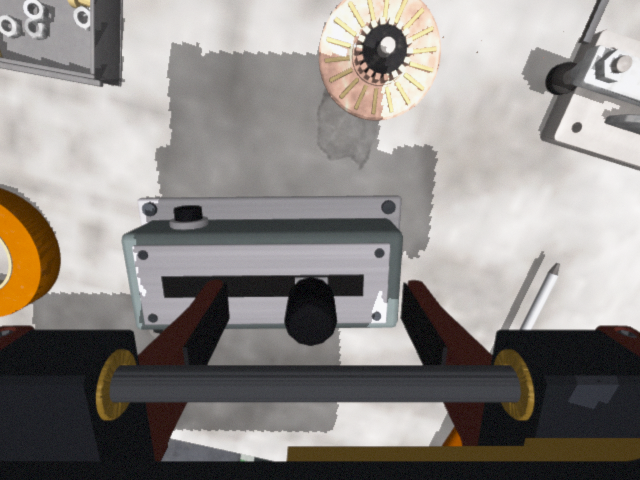

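The knob stands between the fingers at (311,310), which is about the 18 mm click. Next I push it home, towards +tool y.

```bash
python3 -m creep '[{"translation":[0,8,0],"angular":[0,0,0],"jaw":1},{"translation":[0,16,0],"angular":[0,0,0],"jaw":1},{"translation":[0,24,0],"angular":[0,0,0],"jaw":1},{"translation":[0,28,0],"angular":[0,0,0],"jaw":1},{"translation":[0,30,0],"angular":[0,0,0],"jaw":1},{"translation":[0,32,0],"angular":[0,0,0],"jaw":1},{"translation":[0,34,0],"angular":[0,0,0],"jaw":1},{"translation":[0,36,0],"angular":[0,0,0],"jaw":1}]'
python3 -m creep '[{"translation":[0,1,0],"angular":[0,0,0],"jaw":1},{"translation":[0,2,0],"angular":[0,0,0],"jaw":1},{"translation":[0,3,0],"angular":[0,0,0],"jaw":1},{"translation":[0,4,0],"angular":[0,0,0],"jaw":1},{"translation":[0,5,0],"angular":[0,0,0],"jaw":1},{"translation":[0,6,0],"angular":[0,0,0],"jaw":1},{"translation":[0,7,0],"angular":[0,0,0],"jaw":1},{"translation":[0,7,0],"angular":[0,0,0],"jaw":1}]'
cat >> h.py <<'E'
C=np.array([534.2,182.8]);Y=.278;R2=np.array([[np.cos(Y),np.sin(Y)],[-np.sin(Y),np.cos(Y)]])
def look(name):
    o=st();i=ctrl.camera_info('wrist');im=ctrl.get_image('wrist');cv2.imwrite(f'pics/{name}.png',im[:,:,::-1])
    print('tcp box',R2@(o['ee_pos'][:2]-C),'F box',R2@o['ft_force'][:2])
    for d in ctrl.look_for('wrist','heat_unit_knob')[:2]:
        r=d['rect'];u=(r[0]+r[2])/2
        us=[proj('w',[*(C+R2.T@[0,-45+v]),84],i)[0] for v in(90,0)]
        print('knob',np.round(r,1),round(d['score'],2),'lever',np.interp(u,us,[90,0]))
E
python3 -c "from h import *;look('w4')"
```

```text
t: 5.25
ee_pos: [551.8, 122.6, 66.6]
orientation: [-3.111, -0.43, 0.0]
ft_force: [-1.1, 6.2, 0.0]
width: 88.0
grasp_force: 2.4
t: 6.25
ee_pos: [553.9, 114.7, 66.6]
orientation: [3.112, 0.43, -0.0]
ft_force: [-0.2, -0.8, 0.1]
width: 87.9
grasp_force: 0.0
{'t': np.float64(6.25), 'ee_pos': array([553.92, 114.65,  66.63]), 'orientation': array([ 3.11,  0.43, -0.  ]), 'ft_force': array([-0.18, -0.82,  0.1 ]), 'width': np.float64(87.9)}
tcp box [  0.257 -70.941] F box [-0.398 -0.739]
knob [231.7 276.2 284.5 344.6] 0.75 lever 0.0
```

It went home: the force rose to 6 N, then dropped away, and the lever reads about 0. I'll nudge a little further, rest, then swing to the other finger.

```bash
python3 -m creep '[{"translation":[0,2,0],"angular":[0,0,0],"jaw":1},{"translation":[0,4,0],"angular":[0,0,0],"jaw":1},{"translation":[0,5,0],"angular":[0,0,0],"jaw":1},{"translation":[0,5,0],"angular":[0,0,0],"jaw":1},{"translation":[0,5,0],"angular":[0,0,0],"jaw":1},{"translation":[0,-5,0],"angular":[0,0,0],"jaw":1},{"translation":[0,-15,0],"angular":[0,0,0],"jaw":1},{"translation":[0,-25,0],"angular":[0,0,0],"jaw":1}]'
python3 -m creep '[{"translation":[0,-8,0],"angular":[0,0,0],"jaw":1},{"translation":[0,-16,0],"angular":[0,0,0],"jaw":1},{"translation":[0,-22,0],"angular":[0,0,0],"jaw":1},{"translation":[0,-26,0],"angular":[0,0,0],"jaw":1},{"translation":[0,-28,0],"angular":[0,0,0],"jaw":1},{"translation":[0,-29,0],"angular":[0,0,0],"jaw":1},{"translation":[0,-29,0],"angular":[0,0,0],"jaw":1},{"translation":[0,-29,0],"angular":[0,0,0],"jaw":1}]'
python3 -c "from h import *;look('w5')"
```

```text
t: 7.35
ee_pos: [546.9, 139.9, 66.7]
orientation: [-3.112, -0.431, 0.0]
ft_force: [0.8, 0.4, -0.4]
width: 87.9
grasp_force: 0.0
t: 8.35
ee_pos: [539.4, 166.7, 66.7]
orientation: [3.112, 0.43, 0.0]
ft_force: [-1.4, -0.1, -0.4]
width: 88.0
grasp_force: 0.0
{'t': np.float64(8.35), 'ee_pos': array([539.39, 166.67,  66.68]), 'orientation': array([3.11, 0.43, 0.  ]), 'ft_force': array([-1.36, -0.14, -0.44]), 'width': np.float64(88.0)}
tcp box [  0.568 -16.934] F box [-1.348  0.24 ]
knob [346.1 277.5 403.9 345. ] 0.69 lever 0.0
```

```bash
python3 -m creep '[{"translation":[0,-1,0],"angular":[0,0,0],"jaw":1},{"translation":[0,-2,0],"angular":[0,0,0],"jaw":1},{"translation":[0,-3,0],"angular":[0,0,0],"jaw":1},{"translation":[0,-4,0],"angular":[0,0,0],"jaw":1},{"translation":[0,-5,0],"angular":[0,0,0],"jaw":1},{"translation":[0,-6,0],"angular":[0,0,0],"jaw":1},{"translation":[0,-7,0],"angular":[0,0,0],"jaw":1},{"translation":[0,-8,0],"angular":[0,0,0],"jaw":1}]'
python3 -c "from h import *;look('w6')"
python3 -m creep '[{"translation":[0,-1,0],"angular":[0,0,0],"jaw":1},{"translation":[0,-2,0],"angular":[0,0,0],"jaw":1},{"translation":[0,-3,0],"angular":[0,0,0],"jaw":1},{"translation":[0,-4,0],"angular":[0,0,0],"jaw":1},{"translation":[0,-5,0],"angular":[0,0,0],"jaw":1},{"translation":[0,-6,0],"angular":[0,0,0],"jaw":1},{"translation":[0,-7,0],"angular":[0,0,0],"jaw":1},{"translation":[0,-7,0],"angular":[0,0,0],"jaw":1}]'
python3 -c "from h import *;look('w7')"
```

```text
t: 9.45
ee_pos: [537.4, 173.6, 66.6]
orientation: [3.111, 0.431, 0.0]
ft_force: [1.5, -5.7, -0.6]
width: 87.9
grasp_force: 3.0
{'t': np.float64(9.45), 'ee_pos': array([537.37, 173.65,  66.63]), 'orientation': array([3.11, 0.43, 0.  ]), 'ft_force': array([ 1.46, -5.71, -0.63]), 'width': np.float64(87.87)}
tcp box [ 0.538 -9.669] F box [-0.166 -5.89 ]
knob [353.5 278.  413.9 343.7] 0.98 lever 2.989017168455149
t: 10.55
ee_pos: [535.3, 181.6, 66.7]
orientation: [-3.112, -0.43, -0.0]
ft_force: [-0.1, 0.1, 0.9]
width: 88.1
grasp_force: 0.0
{'t': np.float64(10.55), 'ee_pos': array([535.26, 181.65,  66.71]), 'orientation': array([-3.11, -0.43, -0.  ]), 'ft_force': array([-0.14,  0.06,  0.94]), 'width': np.float64(88.11)}
tcp box [ 0.704 -1.401] F box [-0.121  0.095]
```

```bash
python3 -m creep '[{"translation":[0,-1,0],"angular":[0,0,0],"jaw":1},{"translation":[0,-2,0],"angular":[0,0,0],"jaw":1},{"translation":[0,-3,0],"angular":[0,0,0],"jaw":1},{"translation":[0,-4,0],"angular":[0,0,0],"jaw":1},{"translation":[0,-4,0],"angular":[0,0,0],"jaw":1},{"translation":[0,-4,0],"angular":[0,0,0],"jaw":1},{"translation":[0,-4,0],"angular":[0,0,0],"jaw":1},{"translation":[0,-4,0],"angular":[0,0,0],"jaw":1}]'
python3 -c "from h import *;look('w8')"
```

```text
t: 11.65
ee_pos: [534.2, 185.1, 66.7]
orientation: [3.112, 0.43, -0.0]
ft_force: [0.3, 0.3, -0.0]
width: 87.9
grasp_force: 0.0
{'t': np.float64(11.65), 'ee_pos': array([534.16, 185.11,  66.66]), 'orientation': array([ 3.11,  0.43, -0.  ]), 'ft_force': array([ 0.26,  0.34, -0.05]), 'width': np.float64(87.89)}
tcp box [0.597 2.237] F box [0.345 0.258]
knob [348.8 274.9 405.4 345.4] 0.96 lever 17.894612424710687
```

First click confirmed: lever at 18 mm and no force. On to the second.

```bash
python3 -m creep '[{"translation":[0,-1,0],"angular":[0,0,0],"jaw":1},{"translation":[0,-2,0],"angular":[0,0,0],"jaw":1},{"translation":[0,-3,0],"angular":[0,0,0],"jaw":1},{"translation":[0,-4,0],"angular":[0,0,0],"jaw":1},{"translation":[0,-5,0],"angular":[0,0,0],"jaw":1},{"translation":[0,-6,0],"angular":[0,0,0],"jaw":1},{"translation":[0,-7,0],"angular":[0,0,0],"jaw":1},{"translation":[0,-8,0],"angular":[0,0,0],"jaw":1}]'
python3 -m creep '[{"translation":[0,-1,0],"angular":[0,0,0],"jaw":1},{"translation":[0,-2,0],"angular":[0,0,0],"jaw":1},{"translation":[0,-3,0],"angular":[0,0,0],"jaw":1},{"translation":[0,-4,0],"angular":[0,0,0],"jaw":1},{"translation":[0,-5,0],"angular":[0,0,0],"jaw":1},{"translation":[0,-5,0],"angular":[0,0,0],"jaw":1},{"translation":[0,-5,0],"angular":[0,0,0],"jaw":1},{"translation":[0,-5,0],"angular":[0,0,0],"jaw":1}]'
python3 -c "from h import *;look('w9')"
```

```text
t: 12.75
ee_pos: [532.2, 192.0, 66.6]
orientation: [3.111, 0.43, -0.0]
ft_force: [1.4, -5.2, 0.6]
width: 87.6
grasp_force: 2.6
t: 13.75
ee_pos: [530.7, 197.8, 66.7]
orientation: [-3.112, -0.43, -0.0]
ft_force: [0.4, -0.1, -0.6]
width: 87.9
grasp_force: 0.0
{'t': np.float64(13.75), 'ee_pos': array([530.68, 197.83,  66.7 ]), 'orientation': array([-3.11, -0.43, -0.  ]), 'ft_force': array([ 0.35, -0.13, -0.61]), 'width': np.float64(87.89)}
tcp box [ 0.736 15.417] F box [ 0.301 -0.223]
```

```bash
python3 -m creep '[{"translation":[0,-1,0],"angular":[0,0,0],"jaw":1},{"translation":[0,-2,0],"angular":[0,0,0],"jaw":1},{"translation":[0,-3,0],"angular":[0,0,0],"jaw":1},{"translation":[0,-4,0],"angular":[0,0,0],"jaw":1},{"translation":[0,-5,0],"angular":[0,0,0],"jaw":1},{"translation":[0,-5,0],"angular":[0,0,0],"jaw":1},{"translation":[0,-5,0],"angular":[0,0,0],"jaw":1},{"translation":[0,-5,0],"angular":[0,0,0],"jaw":1}]'
python3 -c "from h import *;look('w10')"
```

```text
t: 14.85
ee_pos: [529.3, 202.5, 66.7]
orientation: [-3.112, -0.43, -0.0]
ft_force: [-0.2, -0.3, 0.4]
width: 88.0
grasp_force: 0.0
{'t': np.float64(14.85), 'ee_pos': array([529.3 , 202.45,  66.69]), 'orientation': array([-3.11, -0.43, -0.  ]), 'ft_force': array([-0.22, -0.3 ,  0.37]), 'width': np.float64(88.04)}
tcp box [ 0.684 20.241] F box [-0.292 -0.229]
knob [347.6 273.3 403.6 346.7] 0.6 lever 36.5880232389807
```

Second click confirmed at about 36 mm. Now the last crest, gently.

```bash
python3 -m creep '[{"translation":[0,-1,0],"angular":[0,0,0],"jaw":1},{"translation":[0,-2,0],"angular":[0,0,0],"jaw":1},{"translation":[0,-3,0],"angular":[0,0,0],"jaw":1},{"translation":[0,-4,0],"angular":[0,0,0],"jaw":1},{"translation":[0,-5,0],"angular":[0,0,0],"jaw":1},{"translation":[0,-6,0],"angular":[0,0,0],"jaw":1},{"translation":[0,-7,0],"angular":[0,0,0],"jaw":1},{"translation":[0,-8,0],"angular":[0,0,0],"jaw":1}]'
python3 -m creep '[{"translation":[0,-1,0],"angular":[0,0,0],"jaw":1},{"translation":[0,-2,0],"angular":[0,0,0],"jaw":1},{"translation":[0,-3,0],"angular":[0,0,0],"jaw":1},{"translation":[0,-4,0],"angular":[0,0,0],"jaw":1},{"translation":[0,-5,0],"angular":[0,0,0],"jaw":1},{"translation":[0,-5,0],"angular":[0,0,0],"jaw":1},{"translation":[0,-5,0],"angular":[0,0,0],"jaw":1},{"translation":[0,-5,0],"angular":[0,0,0],"jaw":1}]'
python3 -c "from h import *;look('w11')"
```

```text
t: 15.95
ee_pos: [527.3, 209.4, 66.6]
orientation: [3.111, 0.43, 0.0]
ft_force: [1.5, -5.5, -0.1]
width: 87.7
grasp_force: 2.6
t: 16.95
ee_pos: [525.8, 215.1, 66.7]
orientation: [-3.112, -0.43, -0.0]
ft_force: [-0.8, -0.1, 0.6]
width: 87.8
grasp_force: 0.0
{'t': np.float64(16.95), 'ee_pos': array([525.79, 215.14,  66.68]), 'orientation': array([-3.11, -0.43, -0.  ]), 'ft_force': array([-0.81, -0.12,  0.62]), 'width': np.float64(87.84)}
tcp box [ 0.788 33.411] F box [-0.811  0.106]
knob [356.4 277.4 414.6 346.9] 0.97 lever 45.204876181759744
```

```bash
python3 -c "from h import *;look('w12')"
```

```text
{'t': np.float64(17.05), 'ee_pos': array([525.77, 215.04,  66.69]), 'orientation': array([-3.11, -0.43, -0.  ]), 'ft_force': array([0.02, 0.15, 0.07]), 'width': np.float64(87.7)}
tcp box [ 0.744 33.319] F box [0.06  0.141]
knob [352.9 277.3 412.2 347.7] 0.62 lever 46.48304678075408
```

View pics/w12.png

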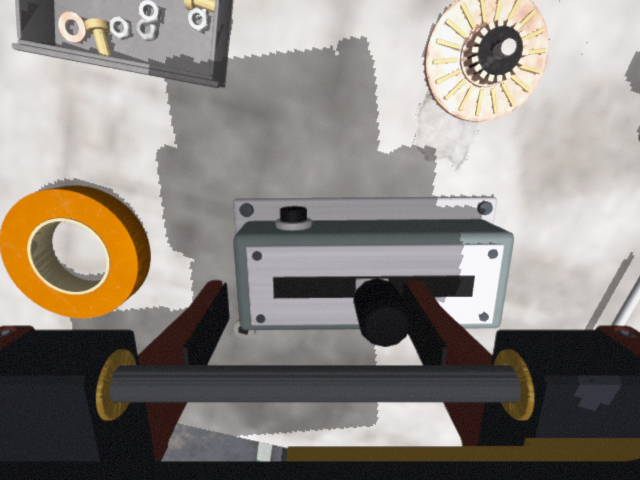

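The knob at (382,315) still sits against the right finger, balanced on the crest at about 45.5 mm with no force. It needs another couple of millimetres.

```bash
python3 -m creep '[{"translation":[0,-0.5,0],"angular":[0,0,0],"jaw":1},{"translation":[0,-1,0],"angular":[0,0,0],"jaw":1},{"translation":[0,-1.5,0],"angular":[0,0,0],"jaw":1},{"translation":[0,-2,0],"angular":[0,0,0],"jaw":1},{"translation":[0,-2,0],"angular":[0,0,0],"jaw":1},{"translation":[0,-2,0],"angular":[0,0,0],"jaw":1},{"translation":[0,-2,0],"angular":[0,0,0],"jaw":1},{"translation":[0,-2,0],"angular":[0,0,0],"jaw":1}]'
python3 -c "from h import *;look('w13')"
```

```text
t: 18.15
ee_pos: [525.2, 216.9, 66.7]
orientation: [-3.112, -0.43, 0.0]
ft_force: [0.4, -0.3, -0.9]
width: 88.0
grasp_force: 0.0
{'t': np.float64(18.15), 'ee_pos': array([525.2 , 216.9 ,  66.68]), 'orientation': array([-3.11, -0.43,  0.  ]), 'ft_force': array([ 0.43, -0.3 , -0.87]), 'width': np.float64(88.03)}
tcp box [ 0.705 35.262] F box [ 0.329 -0.407]
knob [354.9 276.8 412.7 349.6] 0.9 lever 47.85614857454691
```

```bash
python3 -m creep '[{"translation":[0,-0.5,0],"angular":[0,0,0],"jaw":1},{"translation":[0,-1,0],"angular":[0,0,0],"jaw":1},{"translation":[0,-1.5,0],"angular":[0,0,0],"jaw":1},{"translation":[0,-2,0],"angular":[0,0,0],"jaw":1},{"translation":[0,-2,0],"angular":[0,0,0],"jaw":1},{"translation":[0,-2,0],"angular":[0,0,0],"jaw":1},{"translation":[0,-2,0],"angular":[0,0,0],"jaw":1},{"translation":[0,-2,0],"angular":[0,0,0],"jaw":1}]'
python3 -c "
from h import *;look('w14')
a=[cv2.imread(f'pics/{n}.png')[230:360,200:520] for n in('w10','w14')]
cv2.imwrite('pics/cmp.png',cv2.resize(np.vstack(a),None,fx=2,fy=2))"
```

```text
t: 19.25
ee_pos: [524.7, 218.8, 66.7]
orientation: [-3.112, -0.43, 0.0]
ft_force: [-0.7, 0.4, 0.3]
width: 87.6
grasp_force: 0.0
{'t': np.float64(19.25), 'ee_pos': array([524.68, 218.82,  66.68]), 'orientation': array([-3.11, -0.43,  0.  ]), 'ft_force': array([-0.66,  0.43,  0.32]), 'width': np.float64(87.64)}
tcp box [ 0.735 37.25 ] F box [-0.513  0.598]
knob [348.2 277.8 406.3 348.1] 0.57 lever 52.83812851106049
```

View pics/cmp.png

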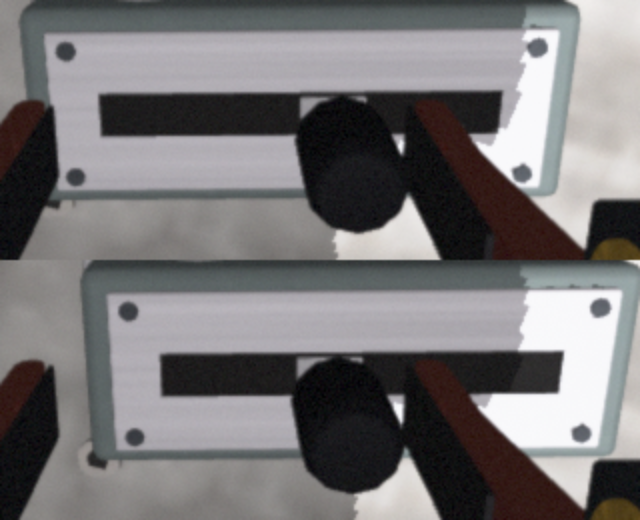

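Against the slot, the lever has moved 65 of 401 crop px since the second click, about 18 mm. So it now sits in the third click with a small gap to the finger. I'll back off to centre, then check while lifting.

```bash
python3 -m creep '[{"translation":[0,4,0],"angular":[0,0,0],"jaw":1},{"translation":[0,10,0],"angular":[0,0,0],"jaw":1},{"translation":[0,18,0],"angular":[0,0,0],"jaw":1},{"translation":[0,26,0],"angular":[0,0,0],"jaw":1},{"translation":[0,28,0],"angular":[0,0,0],"jaw":1},{"translation":[0,28,0],"angular":[0,0,0],"jaw":1},{"translation":[0,28,0],"angular":[0,0,0],"jaw":1},{"translation":[0,28,0],"angular":[0,0,0],"jaw":1}]'
python3 -c "from h import *;look('w15')"
python3 -m creep '[{"translation":[0,0,-10],"angular":[0,0,0],"jaw":1},{"translation":[0,0,-25],"angular":[0,0,0],"jaw":1},{"translation":[0,0,-45],"angular":[0,0,0],"jaw":1},{"translation":[0,0,-65],"angular":[0,0,0],"jaw":1},{"translation":[0,0,-85],"angular":[0,0,0],"jaw":1},{"translation":[0,0,-95],"angular":[0,0,0],"jaw":1},{"translation":[0,0,-100],"angular":[0,0,0],"jaw":1},{"translation":[0,0,-100],"angular":[0,0,0],"jaw":1}]'
python3 -c "
from h import *;look('w16')
a=cv2.imread('pics/w16.png')[190:330,150:470];cv2.imwrite('pics/w16c.png',cv2.resize(a,None,fx=2,fy=2))"
```

```text
t: 20.35
ee_pos: [532.2, 192.1, 66.7]
orientation: [-3.112, -0.431, -0.0]
ft_force: [-0.0, -0.3, 0.5]
width: 87.3
grasp_force: 0.0
{'t': np.float64(20.35), 'ee_pos': array([532.22, 192.06,  66.69]), 'orientation': array([-3.11, -0.43, -0.  ]), 'ft_force': array([-0.04, -0.25,  0.51]), 'width': np.float64(87.34)}
tcp box [0.639 9.448] F box [-0.111 -0.232]
knob [291.  277.8 340.7 345.1] 0.87 lever 53.250061446678195
t: 21.45
ee_pos: [532.2, 191.9, 166.8]
orientation: [-3.112, -0.43, -0.0]
ft_force: [1.0, -0.8, -0.0]
width: 87.6
grasp_force: 0.0
{'t': np.float64(21.45), 'ee_pos': array([532.22, 191.86, 166.78]), 'orientation': array([-3.11, -0.43, -0.  ]), 'ft_force': array([ 0.95, -0.79, -0.01]), 'width': np.float64(87.63)}
tcp box [0.581 9.253] F box [ 0.699 -1.024]
knob [299.6 227.7 331.1 269.8] 0.93 lever 53.08091455496739
```

View pics/w16c.png

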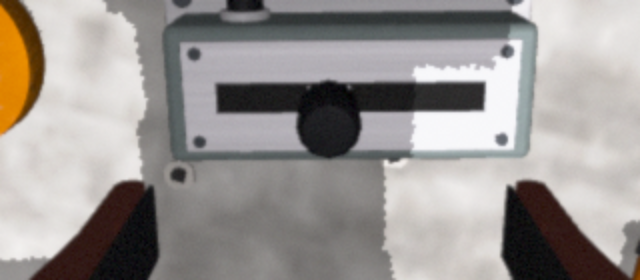

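The knob stands free at crop pixel (329,120), with the lever at about 53–54 mm (third click) and the fingers clear. Handing in.

```bash
python3 -c "from workcell import ctrl;print(ctrl.close_job())"
```

```text
the job is handed in; nothing more can be done
None
```

I pushed the round-knob lever home, then out click by click to the third click (camera reading about 53–54 mm). The fingers were clear of it and the paddle box and loose things were never approached when I handed the job in at about 21.5 s; no verdict was returned.

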